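Roll the tall carton into its packing bay

ROBOT

A 6-joint arm with a two-finger parallel gripper is mounted at the origin on the work surface. World frame = base frame: x ahead of the robot, y to its left, z up, the work surface at z = 0. Lengths are in mm, angles in rad, forces in N, time in s.
With the tool pointing down it reaches from about 300 to 775 mm from the base axis. Payload 14.6 kg.
Tool frame: the origin (TCP) lies on the front face of the gripper's body, between the roots of the fingers; the fingertips stand 97 mm ahead of it and the grasp point (between the pads) lies 78 mm ahead of it; z points along the fingers, y is the line along which they close (so a half turn about z gives the same grasp; the last joint's range is limited). The gripper opens to 94 mm and grips with 3 to 60 N. Pads are 16 mm wide; open, the fingers measure 119 mm over their backs; the gripper's body (75 mm by 177 mm) begins 78 mm behind the grasp point.
Start: joints at [1.264, 0.3, 1.521, -0, 1.321, -0.067], TCP at [130.628, 534.253, 302.646] pointing down, gripper open.
Joint ranges: [-3.03, 3.03], [-0.79, 2.21], [0.23, 2.52], [-1.04, 4.18], [0, 3.07], [-2.55, 2.55]. Speed limits (rad/s): [2.22, 2.22, 2.57, 3.14, 3.14, 3.14].

INTERFACE

Orientations are given as [roll, pitch, yaw] about the fixed x, y, z axes, in that order (R = Rz(yaw) Ry(pitch) Rx(roll)).
In Python, from cell import * gives the robot as it stands.
- The arm moves only by the tool carry_out, never from a script. Its arguments are lists of equal length, an entry for each row: "slide": the shift along the world's x, y, z scaled (see below), a list of three; "dr": the turn, a rotation vector about the world's x, y, z scaled (see below), a list of three; "gripper": the opening in per cent of the stroke, from 0 (shut) to 100 (fully open). A call has 1 to 10 rows; each row is the pose to reach, as a shift and turn from the pose commanded when the call began, turning the shorter way round; what a row does not reach only later rows make up. The controller multiplies each number of a shift by 0.25 m and each number of a turn by 360 degrees. A row lasts 1/12 s, in which the tool goes at most 41.7 mm and 7.16 degrees, less where a joint would pass 70% of its speed; a pose out of reach is approached as far as the arm can. A call with a number of a shift or a turn outside -1 to 1 is refused whole. A call with a gripper value outside its range is refused whole. The fingers move at their own pace and stop on an object; "newtons" is the grip in N (left out, the last holds). Time passes only in rows, so rows that repeat a pose let the fingers close. It gives the time, the measured TCP pose, the force, the opening and the grip force at its end, in the units of the state.
- read_state(): the state, without advancing time (a new reading comes with each control period).
- camera(name): name is "scene" or "side" or "wrist"; returns the picture (480x640x3 uint8, red, green, blue); there is no depth.
- camera_model(name): a dict with "vfov" (degrees; the focal length in pixels is half the picture's height over the tangent of half this angle, whatever the lens; pixels are square), "cx", "cy" (the principal point, pixels), "R" (3x3) and "t" (3): a world point X has camera coordinates R X + t. Camera axes: x right, y down, z forward; pixel columns grow to the right and rows downward; lengths in mm; the calibration is good to about 2 mm. The wrist camera is an equidistant fisheye: a pixel r from the principal point sees the ray r / f radians off the axis. A picture is of the moment at which its call begins: read the wrist's pose just before it. camera_model takes no time and is no camera call; for the wrist camera it gives the pose at the moment of the call.
- sign_off(): hands the job in; it is judged then, once.
The state is a dict: "clock": time; "joints": joint angles; "qd": joint speeds; "effort": joint torques, N m; "eef_pos": TCP position; "eef_rot": TCP orientation; "wrist_force": force on the tool from outside, world axes, zero at the start; "moment": the same for the moment, N m; "finger_gap": finger opening in mm; "finger_force": force on a finger pad.
Only numpy, scipy, OpenCV 4.12 (cv2) and the standard library are available. Lean on these libraries where they do the work, as an engineer would, in place of code of your own. Each camera call takes 0.05 s, during which the arm holds its last target. There are 200 camera calls.

TASK

Two cartons stand on the two-lane roller track on the electronics bench. Push the taller one along its own lane of rollers, at an easy pace and without lifting it, until it is fully home against the back stop of the bay at the end of that lane, then let go of it. Leave the flat carton where it stands.

Things in the scene. Friction and masses are not known exactly. Their poses are not given: they have to be found in the camera images.
- carton: the carton to push: plain brown cardboard box with a tape strip, the taller and longer of the two, 80 wide (its x) x 120 long (its y) x 64 high, about 0.35 kg. Origin at the centre of its underside, z up. Its long y axis starts along the track's y within about 3 degrees. It may stand in either lane.
- flat_carton: the bystander carton: flat brown cardboard box, 80 wide (x) x 90 long (y) x 30 high, about 0.16 kg, standing in the other lane. Origin at the centre of its underside. Must not be shifted by more than 20 mm.
- track: fixed two-lane roller track, 236 wide (x) x 460 long (y). Origin: centre, on the bench, z up. Travel is along its +y, within 10 degrees of world +y. Lane centre lines at x -65 and +65. Each lane: free steel rollers, tops at z 44 (cartons ride there), from y -215 to 181; guide rails 90 apart inside, tops at z 56. Rollers drag: a slowly pushed carton coasts only 1 or 2 cm. Open above, behind the cartons.
- stops (a point): point midway between the lanes (track x 0, y 205) at roller-top height, level with the back-stop faces of both bays; axes as the track's. Each lane ends in an open-topped plywood bay: cheeks 94 apart inside, 85 deep, tops 60 above this point, back stop 110 wide. Tall carton home: its leading end on the stop, origin 60 short of it, its trailing 35 still out of the bay, so push it from behind.
Not all that is in view belongs to the job. What is shaped like the carton but blue is not meant.

How it is judged (in metres and radians):
On the way:
1. the leading end of the tall carton has rolled at least 10 mm into a bay, still on the rollers (y of carton in the frame of track above 0.07 m and z of carton in the frame of track below 0.055 m and (x of carton in the frame of track between -0.08 and -0.05 m or x of carton in the frame of track between 0.05 and 0.08 m)), for 0.1 s.
At the end, for the whole second after the job is handed in: The tall carton stands at rest and upright on the rollers (within 10 degrees, in line with the lane within 10 degrees), inside the bay of its lane with its leading end within 15 mm of the back stop, and the flat carton is within 20 mm of where it started (y of carton in the frame of track above 0.13 m and (x of carton in the frame of track between -0.08 and -0.05 m or x of carton in the frame of track between 0.05 and 0.08 m) and z of carton in the frame of track between 0.036 and 0.052 m and angle between carton's own z axis and vertical below 0.17 rad and angle between the y axis of carton and the y axis of track, either way round below 0.17 rad and linear speed of carton below 0.02 m/s and distance of flat_carton from where it was at the start of the episode below 0.02 m); the robot touches nothing.
It fails at once if the tall carton is lifted more than 30 mm off the rollers (z of carton in the frame of track above 0.074 m).
It fails at once if the tall carton is flung faster than 0.5 m/s (linear speed of carton above 0.5 m/s).
It fails at once if the flat carton is shifted by more than 20 mm (distance of flat_carton from where it was at the start of the episode above 0.02 m).
It also fails if it takes over 38 s, if anything falls off the work surface, if the arm or the gripper's body presses on something with over 40 N, if the wrist force passes 120 N, or if a joint passes its speed limit or range.

## Working session

There is one attempt and no reset: what is moved stays moved. The work goes in short steps, Python scripts to look and compute and a tool call to move; the robot and the scene stay as the last step left them, time stands still between calls to the robot, and variables do not carry over. Pictures are saved under pics/ and viewed, at most 10 in all, crops included, and the job is handed in when it is done.

Besides the shell and the picture viewer there is one more tool, called after ">>>" as name(argument=value, ...) on one line, values as JSON. carry_out: Moves the arm, as the interface text tells. Its arguments: {"type":"object","properties":{"slide":{"type":"array","items":{"type":"array","items":{"type":"number","minimum":-1,"maximum":1}}},"dr":{"type":"array","items":{"type":"array","items":{"type":"number","minimum":-1,"maximum":1}}},"gripper":{"type":"array","items":{"type":"number"}},"newtons":{"type":"number"}},"required":["slide","dr","gripper"]}

```bash
mkdir -p pics; python3 - <<'E'
from cell import *
import cv2
for n in("scene","side"):
    im=camera(n); cv2.imwrite(f"pics/{n}0.png",im[:,:,::-1]); m=camera_model(n); print(n,m)
s=read_state(); print(s["clock"],s["eef_pos"],s["eef_rot"],s["finger_gap"])
E
```

```text
scene {'vfov': 55.38361553736295, 'cx': 321.94595899955846, 'cy': 239.58279214602024, 'R': array([[ 0.48433977,  0.87483104,  0.00925382],
       [ 0.61211215, -0.33129341, -0.71802743],
       [-0.62508696,  0.35343362, -0.69595328]]), 't': array([-270.07002691, -217.17982691, 1045.96250773])}
side {'vfov': 46.84419346609739, 'cx': 316.38915501586655, 'cy': 231.9517463944387, 'R': array([[ 0.73533133, -0.67754909,  0.01466496],
       [-0.48306547, -0.5391935 , -0.68986819],
       [ 0.47532682,  0.50019756, -0.72378645]]), 't': array([-311.10213124,  295.63135034,  784.29285438])}
0.1 [130.58959399 534.14313719 302.15662816] [-3.14061099e+00 -8.84466518e-05  2.90177912e+00] 93.4877246134975
```

View pics/scene0.png

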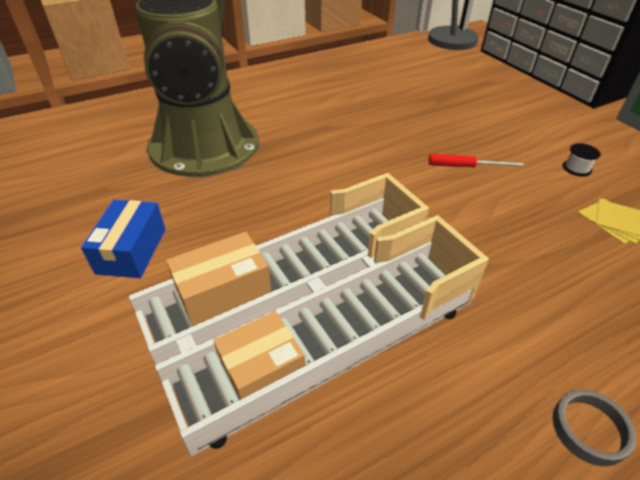

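View pics/side0.png

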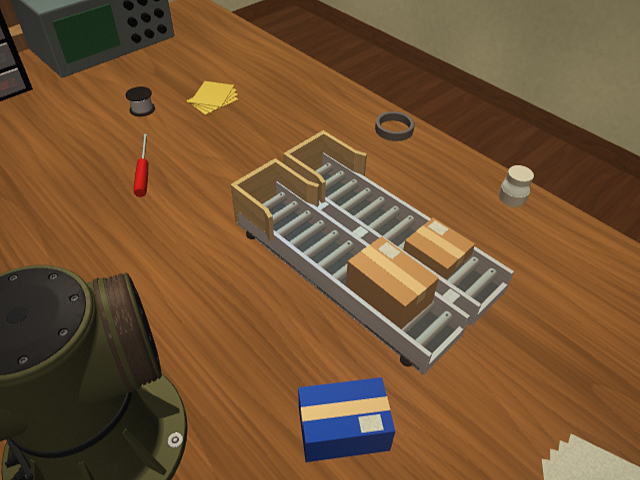

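The scene picture shows the tall brown carton at about (220,278) in the robot-side lane, and the flat brown one at (260,352) in the other lane. The blue box at (125,238) is the decoy. The side picture agrees: tall at (392,278), flat at (438,247), blue at (347,418). The tall one fits the description: brown, higher and longer than its neighbour. I'll confirm it in a crop and measure its corners.

```bash
cat > h.py <<'E'
import numpy as np, cv2
def ray(m,u,v):
    f=240/np.tan(np.radians(m["vfov"]/2)); R=np.array(m["R"]);t=np.array(m["t"])
    return -R.T@t, R.T@np.array([(u-m["cx"])/f,(v-m["cy"])/f,1])
def plane(m,u,v,z):
    c,d=ray(m,u,v); return c+d*(z-c[2])/d[2]
def proj(m,X):
    f=240/np.tan(np.radians(m["vfov"]/2)); p=np.array(m["R"])@X+m["t"]; return m["cx"]+f*p[0]/p[2],m["cy"]+f*p[1]/p[2]
E
python3 - <<'E'
import cv2,numpy as np
a=cv2.imread("pics/scene0.png")[170:450,120:320]; b=cv2.imread("pics/side0.png")[220:360,330:530]
a=cv2.resize(a[:150],None,fx=4,fy=4,interpolation=cv2.INTER_CUBIC)[:300*2]
cv2.imwrite("pics/c1.png",a)
b=cv2.resize(b,None,fx=4,fy=4,interpolation=cv2.INTER_CUBIC); cv2.imwrite("pics/c2.png",b)
E
```

```text
(no output)
```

View pics/c1.png

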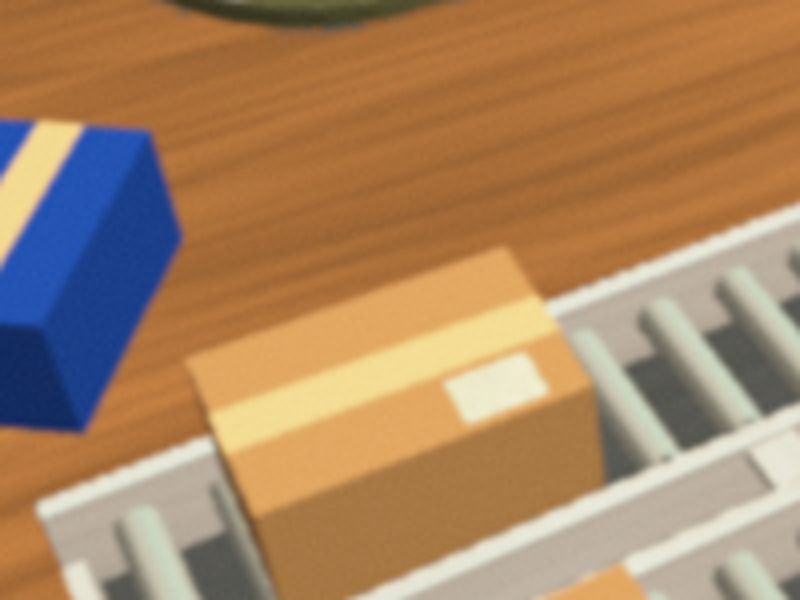

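View pics/c2.png

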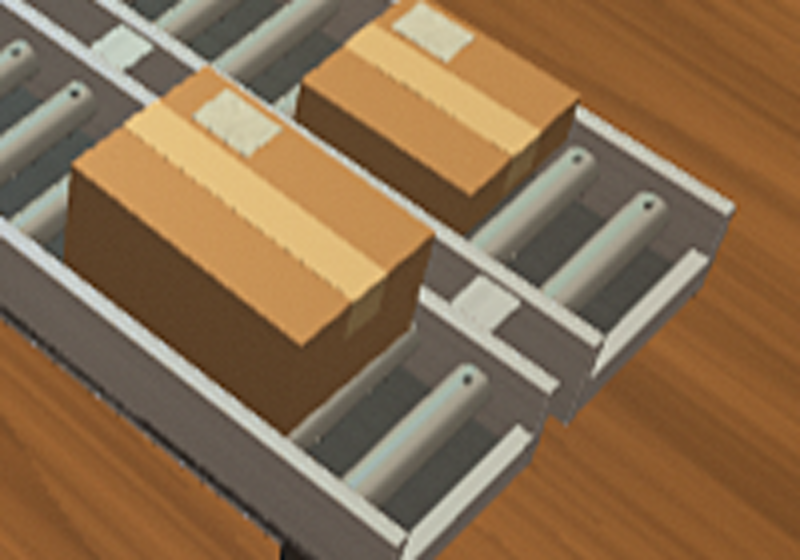

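The crops confirm the tall brown carton with its tape strip, top corners in the scene at about (167,260), (246,232), (268,267) and (184,299). It is plainly higher than the flat one and not blue.

```bash
python3 - <<'E'
from cell import *
from h import *
sc,sd=camera_model("scene"),camera_model("side")
A=[plane(sc,120+x/4,170+y/4,108) for x,y in[(190,360),(505,247),(592,388),(258,515)]]
B=[plane(sd,330+x/4,220+y/4,108) for x,y in[(302,346),(73,165),(208,68),(432,236)]]
for P in(A,B):
    P=np.array(P)[:,:2]; print(P.round(0).tolist(),P.mean(0).round(1))
    print([round(float(np.linalg.norm(P[i]-P[i-1])),1) for i in range(4)], [np.degrees(np.arctan2(*(b-a)[::-1])).round(1) for a,b in((P[0],P[1]),(P[3],P[2]))])
print("stop top scene",[plane(sc,u,v,104)[:2].round(0) for u,v in((388,176),(427,208),(439,218),(486,259))])
print("stop top side",[plane(sd,u,v,104)[:2].round(0) for u,v in((233,184),(277,160),(284,154),(324,131))])
print("flat/outer rail",[plane(sd,u,v,56)[:2].round(0) for u,v in((431,357),(272,228))],[plane(sc,u,v,56)[:2].round(0) for u,v in((131,297),(332,213),(190,439))])
E
```

```text
[[432.0, -178.0], [430.0, -59.0], [511.0, -60.0], [510.0, -177.0]] [ 470.7 -118.7]
[78.3, 118.4, 80.4, 117.1] [np.float64(90.7), np.float64(89.7)]
[[433.0, -182.0], [432.0, -63.0], [511.0, -63.0], [510.0, -182.0]] [ 471.1 -122.4]
[77.1, 119.2, 79.0, 118.6] [np.float64(90.4), np.float64(89.5)]
stop top scene [array([411., 211.]), array([511., 216.]), array([540., 218.]), array([641., 220.])]
stop top side [array([409., 211.]), array([513., 211.]), array([535., 216.]), array([643., 219.])]
flat/outer rail [array([ 425., -248.]), array([419., 115.])] [array([ 425., -240.]), array([402., 105.]), array([ 662., -228.])]
```

>>> carry_out(slide=[[0.8,-0.536,0],[0.8,-0.536,0],[0.8,-0.536,0],[0.8,-0.536,0],[0.8,-0.536,0],[0.8,-0.536,0],[0.8,-0.536,0],[0.8,-0.536,0]], dr=[[0,0,-0.1],[0,0,-0.1],[0,0,-0.1],[0,0,-0.1],[0,0,-0.1],[0,0,-0.1],[0,0,-0.1],[0,0,-0.1]], gripper=[50,50,50,50,50,50,50,50])

```text
clock: 0.77
eef_pos: [331.6, 399.4, 302.3]
eef_rot: [-3.141, -0.0, 2.271]
wrist_force: [0.2, -0.1, -0.2]
finger_gap: 48.0
finger_force: 0.0
```

>>> carry_out(slide=[[0.4,-1,0],[0.4,-1,0],[0.4,-1,0],[0.4,-1,0],[0.4,-1,0],[0.4,-1,0],[0.4,-1,0],[0.4,-1,0],[0.4,-1,0]], dr=[[0,0,-0.107],[0,0,-0.107],[0,0,-0.107],[0,0,-0.107],[0,0,-0.107],[0,0,-0.107],[0,0,-0.107],[0,0,-0.107],[0,0,-0.107]], gripper=[50,50,50,50,50,50,50,50,50])

```text
clock: 1.52
eef_pos: [430.4, 150.5, 302.6]
eef_rot: [-3.141, -0.0, 1.601]
wrist_force: [0.8, -0.1, -0.6]
finger_gap: 47.2
finger_force: 0.0
```

>>> carry_out(slide=[[0.17,-1,0],[0.17,-1,0],[0.17,-1,0],[0.17,-1,0],[0.17,-1,0],[0.17,-1,0],[0.17,-1,0],[0.17,-1,0],[0.17,-1,0]], dr=[[0,0,0],[0,0,0],[0,0,0],[0,0,0],[0,0,0],[0,0,0],[0,0,0],[0,0,0],[0,0,0]], gripper=[50,50,50,50,50,50,50,50,50])

```text
clock: 2.27
eef_pos: [473.3, -98.2, 302.4]
eef_rot: [-3.141, -0.001, 1.603]
wrist_force: [0.5, 0.0, 1.1]
finger_gap: 47.5
finger_force: 0.0
```

>>> carry_out(slide=[[0,-0.5,0],[0,-0.5,0],[0,-0.5,0],[0,-0.5,0],[0,-0.5,0],[0,-0.5,-0.16],[0,-0.5,-0.3],[0,-0.5,-0.3],[0,-0.5,-0.3],[0,-0.5,-0.3]], dr=[[0,0,0],[0,0,0],[0,0,0],[0,0,0],[0,0,0],[0,0,0],[0,0,0],[0,0,0],[0,0,0],[0,0,0]], gripper=[50,50,50,50,50,50,50,50,50,50])

```text
clock: 3.1
eef_pos: [474.1, -223.7, 229.8]
eef_rot: [3.14, 0.001, 1.603]
wrist_force: [1.0, 0.3, -0.7]
finger_gap: 47.1
finger_force: 0.0
```

```bash
python3 - <<'E'
from cell import *
import cv2
cv2.imwrite("pics/s1.png",camera("side")[200:380,300:540,::-1].repeat(3,0).repeat(3,1))
s=read_state();print(s["eef_pos"],s["wrist_force"])
E
```

```text
[ 474.09920681 -224.05479326  230.08081442] [ 0.62660356  0.1337177  -0.15684645]
```

View pics/s1.png

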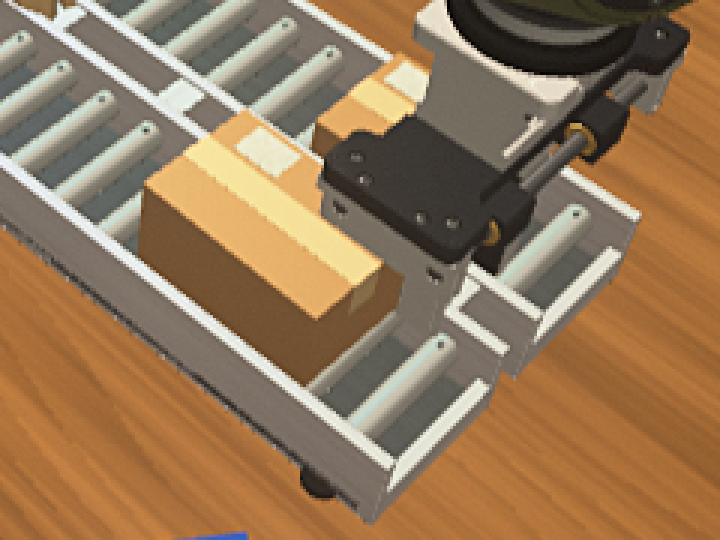

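```bash
python3 - <<'E'
from cell import *
from h import *
m=camera_model("side")
for X in((474,-224,230),(474-88,-187,230),(474-88,-261,230),(474+88,-261,230),(474-36,-224,133),(474+36,-224,133),(510,-181,108),(474-36,-216,133),(474-36,-232,133)):
    u,v=proj(m,np.array(X)); print(X,round((u-300)*3),round((v-200)*3))
cv2.imwrite("pics/w1.png",camera("wrist")[:,:,::-1]); print(camera_model("wrist"))
E
```

```text
(474, -224, 230) 487 161
(386, -187, 230) 291 216
(386, -261, 230) 428 322
(562, -261, 230) 671 110
(438, -224, 133) 398 336
(510, -224, 133) 491 255
(510, -181, 108) 414 236
(438, -216, 133) 385 325
(438, -232, 133) 412 346
{'vfov': 65.70646984690485, 'cx': 320.1927785258307, 'cy': 236.01599096435396, 'R': array([[ 0.99947327,  0.03239761,  0.00189043],
       [ 0.03057402, -0.95954657,  0.27988498],
       [ 0.01088156, -0.27967976, -0.96003168]]), 't': array([-466.94480458, -238.11750644,  254.48171528])}
```

View pics/w1.png

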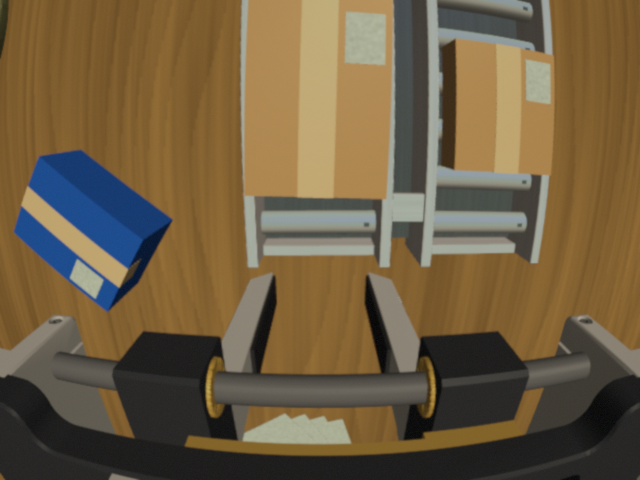

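The wrist view shows the two fingers at (250,310) and (390,310), centred behind the tall carton, whose rear edge is at row 197. The gap between them is clear. Next I lower the tool and push.

>>> carry_out(slide=[[0,0,-0.13],[0,0,-0.25],[0,0,-0.25],[0,0,-0.25]], dr=[[0,0,0],[0,0,0],[0,0,0],[0,0,0]], gripper=[50,50,50,50])

```text
clock: 3.53
eef_pos: [473.3, -224.7, 166.0]
eef_rot: [-3.141, -0.0, 1.601]
wrist_force: [0.3, 0.9, 0.7]
finger_gap: 47.1
finger_force: 0.0
```

>>> carry_out(slide=[[0,0.03,0],[-0.002,0.06,0],[-0.003,0.09,0],[-0.004,0.12,0],[-0.004,0.14,0],[-0.005,0.16,0],[-0.005,0.18,0],[-0.006,0.2,0],[-0.006,0.22,0],[-0.007,0.24,0]], dr=[[0,0,0],[0,0,0],[0,0,0],[0,0,0],[0,0,0],[0,0,0],[0,0,0],[0,0,0],[0,0,0],[0,0,0]], gripper=[50,50,50,50,50,50,50,50,50,50])

```text
clock: 4.37
eef_pos: [471.4, -164.3, 165.1]
eef_rot: [-3.142, 0.0, 1.601]
wrist_force: [0.2, -0.8, 0.6]
finger_gap: 46.8
finger_force: 0.4
```

>>> carry_out(slide=[[-0.001,0.03,0],[-0.001,0.06,0],[-0.002,0.09,0],[-0.003,0.12,0],[-0.004,0.15,0],[-0.005,0.18,0],[-0.005,0.21,0],[-0.006,0.24,0],[-0.007,0.27,0],[-0.008,0.3,0]], dr=[[0,0,0],[0,0,0],[0,0,0],[0,0,0],[0,0,0],[0,0,0],[0,0,0],[0,0,0],[0,0,0],[0,0,0]], gripper=[50,50,50,50,50,50,50,50,50,50])

```text
clock: 5.2
eef_pos: [469.3, -89.0, 165.1]
eef_rot: [-3.142, -0.0, 1.601]
wrist_force: [1.1, -1.1, 0.1]
finger_gap: 46.9
finger_force: 0.7
```

>>> carry_out(slide=[[-0.001,0.03,0],[-0.001,0.06,0],[-0.002,0.09,0],[-0.003,0.12,0],[-0.004,0.15,0],[-0.005,0.18,0],[-0.005,0.21,0],[-0.006,0.24,0],[-0.007,0.27,0],[-0.008,0.3,0]], dr=[[0,0,0],[0,0,0],[0,0,0],[0,0,0],[0,0,0],[0,0,0],[0,0,0],[0,0,0],[0,0,0],[0,0,0]], gripper=[50,50,50,50,50,50,50,50,50,50])

```text
clock: 6.03
eef_pos: [467.4, -14.0, 165.1]
eef_rot: [3.142, -0.0, 1.601]
wrist_force: [-0.3, -0.9, -0.5]
finger_gap: 47.1
finger_force: 0.5
```

```bash
python3 - <<'E'
from cell import *
import cv2
cv2.imwrite("pics/s2.png",camera("scene")[150:400,180:500,::-1].repeat(2,0).repeat(2,1))
s=read_state();print(s["clock"],s["eef_pos"],s["wrist_force"])
E
```

```text
6.0833 [467.25119039 -13.1416993  165.12144328] [-0.39188452  0.37469857 -0.89596903]
```

View pics/s2.png

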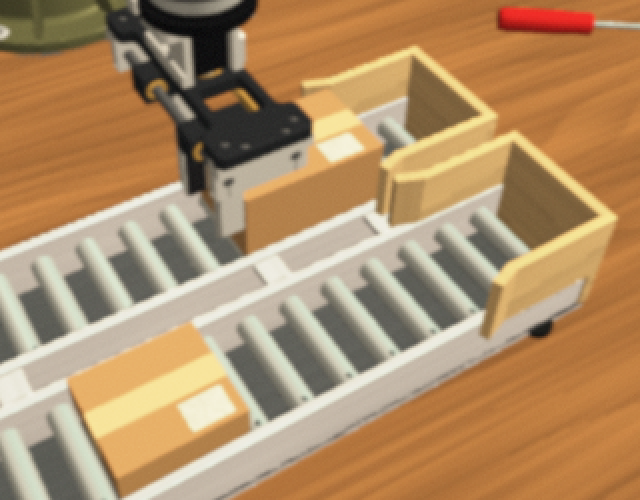

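The carton (scene crop, about (310,160)) is straight and its leading end is at the bay mouth. The flat carton has not moved.

>>> carry_out(slide=[[0,0.025,0],[-0.001,0.05,0],[-0.002,0.075,0],[-0.003,0.1,0],[-0.003,0.125,0],[-0.004,0.15,0],[-0.004,0.175,0],[-0.005,0.2,0],[-0.006,0.225,0],[-0.007,0.25,0]], dr=[[0,0,0],[0,0,0],[0,0,0],[0,0,0],[0,0,0],[0,0,0],[0,0,0],[0,0,0],[0,0,0],[0,0,0]], gripper=[50,50,50,50,50,50,50,50,50,50])

```text
clock: 6.92
eef_pos: [465.6, 48.4, 165.1]
eef_rot: [-3.141, -0.0, 1.601]
wrist_force: [1.1, -0.9, -0.5]
finger_gap: 46.9
finger_force: 0.4
```

>>> carry_out(slide=[[0,0.015,0],[0,0.025,0],[-0.001,0.035,0],[-0.001,0.045,0],[-0.001,0.055,0],[-0.001,0.06,0]], dr=[[0,0,0],[0,0,0],[0,0,0],[0,0,0],[0,0,0],[0,0,0]], gripper=[50,50,50,50,50,50])

```text
clock: 7.42
eef_pos: [465.4, 62.9, 165.1]
eef_rot: [-3.142, -0.0, 1.601]
wrist_force: [-0.6, -0.8, 0.1]
finger_gap: 47.1
finger_force: 0.4
```

>>> carry_out(slide=[[0,0.008,0],[0,0.016,0],[0,0.024,0],[-0.001,0.032,0],[-0.001,0.032,0]], dr=[[0,0,0],[0,0,0],[0,0,0],[0,0,0],[0,0,0]], gripper=[50,50,50,50,50])

```text
clock: 7.83
eef_pos: [465.1, 71.1, 165.2]
eef_rot: [3.141, -0.0, 1.601]
wrist_force: [0.1, 0.6, -0.3]
finger_gap: 47.0
finger_force: 0.0
```

>>> carry_out(slide=[[0,0.006,0],[0,0.012,0],[0,0.018,0],[0,0.018,0]], dr=[[0,0,0],[0,0,0],[0,0,0],[0,0,0]], gripper=[50,50,50,50])

```text
clock: 8.17
eef_pos: [465.1, 75.5, 165.2]
eef_rot: [3.142, -0.0, 1.601]
wrist_force: [-0.6, 0.0, 0.2]
finger_gap: 46.8
finger_force: 0.0
```

>>> carry_out(slide=[[0,0.006,0],[0,0.012,0],[0,0.018,0],[0,0.018,0]], dr=[[0,0,0],[0,0,0],[0,0,0],[0,0,0]], gripper=[50,50,50,50])

```text
clock: 8.5
eef_pos: [465.4, 78.8, 165.3]
eef_rot: [3.141, 0.003, 1.602]
wrist_force: [2.1, -15.3, 0.8]
finger_gap: 46.8
finger_force: 7.5
```

It now reads 15 N against the stop at the expected position, so the carton is home. I'll back off, rise and check.

>>> carry_out(slide=[[0,-0.03,0],[0,-0.1,0],[0,-0.2,0],[0,-0.24,0],[0,-0.24,0.15],[0,-0.24,0.3],[0,-0.4,0.45],[0,-0.5,0.55],[0,-0.5,0.55],[0,-0.5,0.55]], dr=[[0,0,0],[0,0,0],[0,0,0],[0,0,0],[0,0,0],[0,0,0],[0,0,0],[0,0,0],[0,0,0],[0,0,0]], gripper=[50,50,50,50,50,50,50,50,50,50])

```text
clock: 9.33
eef_pos: [465.5, -46.4, 304.3]
eef_rot: [3.138, 0.001, 1.599]
wrist_force: [0.1, -0.2, -0.3]
finger_gap: 46.8
finger_force: 0.0
```

```bash
python3 - <<'E'
from cell import *
import cv2
cv2.imwrite("pics/s3.png",camera("scene")[150:400,180:500,::-1].repeat(2,0).repeat(2,1))
s=read_state();print(s["clock"],s["eef_pos"],s["wrist_force"])
E
```

```text
9.3833 [465.0756093  -45.41276015 302.61422625] [-0.0586274   0.19724933 -0.79115372]
```

View pics/s3.png

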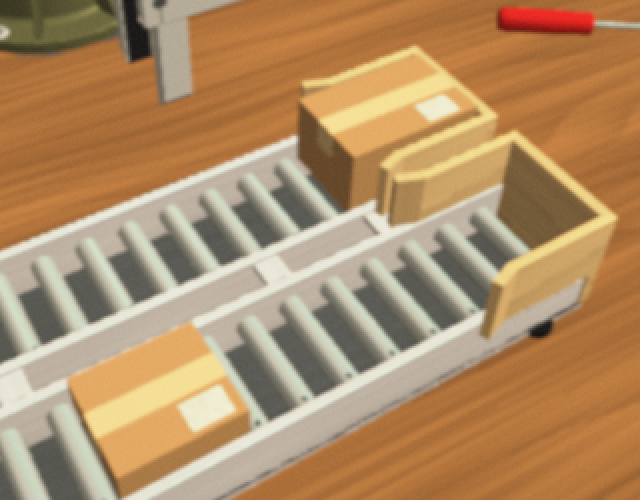

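The carton at (390,115) sits fully against the back stop, straight and level. The flat carton at (160,405) hasn't moved and the gripper is clear.

```bash
python3 -c "
from cell import *
print(sign_off())"
```

```text
the job is handed in; nothing more can be done
None
```

I pushed the tall carton along its lane until it pressed on the back stop of its bay, let go of it, and handed the job in at about 9.4 s; the flat carton was not touched, and no verdict was returned.

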